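# Set the straightedge against two pins

### The arm

A 7-joint arm with a two-finger parallel gripper is mounted at the origin on the work surface. World frame = base frame: x ahead of the robot, y to its left, z up, the work surface at z = 0. Lengths are in m, angles in rad, forces in N, time in s.
With the tool pointing down it reaches from about 0.425 to 0.825 m from the base axis. Payload 3.6 kg.
Tool frame: the origin (TCP) lies midway between the tips of the shut fingers; the grasp point (between the pads) lies 19 mm behind it (ctrl.grip_point_offset is the distance from the TCP to the grasp point, in m); z points along the fingers, y is the direction in which the jaws open and shut (so a half turn about z gives the same grasp; the last joint's range is limited). The gripper opens to 85 mm and grips with 20 to 120 N. Pads are 22 mm wide; open, the fingers measure 114 mm over their backs; the gripper's body (76 mm by 85 mm) begins 54 mm behind the grasp point. The pads swing forward as they close: fully open they stand 13 mm farther back than shut.
Start: joints at [-1.304, 0.615, -0.013, 1.423, 0.008, 1.103, -0.04], TCP at [0.188, 0.622, 0.231] pointing down, gripper open.
Joint ranges: [-3.12, 3.12], [-0.3, 2.06], [-1.34, 1.32], [0.26, 2.42], [-1.36, 4.5], [0.01, 1.98], [-2.84, 2.84]. Speed limits (rad/s): [2.79, 2.79, 3.14, 3.14, 3.14, 3.14, 3.14].

### API

Orientations are given as a rotation vector (axis times angle).
In Python, from rig import ctrl, grab_frame, get_calibration gives the robot as it stands.
- The arm moves only by the tool arm_command, never from a script. Its argument "rows" is one flat list of numbers, 5 for each row, row after row: the shift along the tool's x, y, z in m, then the turn about the tool's z in rad, then the opening, from 0 (shut) to 1 (fully open). A call has 1 to 12 rows; each row shifts and turns the pose as measured when the row begins, along the tool's axes as they then stand; what a row does not reach is not made up. A row lasts 1/12 s, in which the tool goes at most 41.7 mm and 7.16 degrees, less where a joint would pass 70% of its speed; a pose out of reach is approached as far as the arm can. A call with a gripper value outside its range is refused whole. The fingers move at their own pace and stop on an object; "newtons" is the grip in N (left out, the last holds). Time passes only in rows, so rows that do not move let the fingers close. It gives the time, the measured TCP pose, the force and the opening at its end, in the units of the state.
- ctrl.read_state(): the state, without advancing time (a new reading comes with each control period).
- grab_frame(name): name is "scene" or "side" or "wrist"; returns (picture, depth): 400x640x3 uint8, blue, green, red; 400x640 float32, m along the optical axis (not along the pixel's ray), 0 where there is no reading.
- get_calibration(name): a dict with "K" (3x3 intrinsics, pixels), "rvec" (rotation vector, rad) and "tvec" (3), from world to camera coordinates, as OpenCV has them; the wrist camera has in their place "hand_eye" (4x4, takes a point from camera to tool coordinates, whose origin is the TCP and whose axes are the flange's). Camera axes: x right, y down, z forward; pixel columns grow to the right and rows downward; lengths in m; the calibration is good to about 2 mm. A picture is of the moment at which its call begins: read the wrist's pose just before it. get_calibration takes no time and is no camera call.
- ctrl.hand_in(): hands the job in, once; it reports no verdict.
The state is a dict: "t": time; "q": joint angles; "joint_vel": joint speeds; "joint_efforts": joint torques, N m; "ee_pos": TCP position; "orientation": TCP orientation; "wrist_force": force on the tool from outside, world axes, zero at the start; "ft_torque": the same for the moment, N m; "finger_gap": opening from 0.0 (shut) to 1.0 (fully open).
Only numpy, scipy, OpenCV 4.12 (cv2) and the standard library are available. Lean on these libraries where they do the work, as an engineer would, in place of code of your own. Each camera call takes 0.05 s, during which the arm holds its last target.

### The job

Take the aluminium straightedge by its wooden grip and slide it over the plywood board, without lifting it off, until one of its long edges touches both steel pins at once, ready for marking the cut (a gap of up to a centimetre at a pin is near enough). Let go and leave it lying flat there. Leave the plain wooden batten on the other side of the pins where it lies.

Things in the scene. Friction and masses are not known exactly. Their poses are not given: they have to be found in the camera images.
- straightedge: Loose flat aluminium bar on the plywood board, 300 mm long (x), 40 wide (y), 6 thick, 0.2 to 0.4 kg, dark ticks along both (alike) long edges. On its middle stands a dark wooden grip block: 90 mm along x, 22 wide along y, from 6 to 46 mm above the underside. Origin: centre of the underside; z up. It starts on either side of the pins, over 30 mm clear of them.
- pin_a: Fixed upright round steel pin, 12 mm diameter, standing 22 mm above the board: the one nearer the robot. Origin: centre of its foot, at board-top height; z up. The pins are 140 to 210 mm apart, in line roughly away from the robot. The board is fixed plywood, 300 x 480 mm, its level top 18 mm above the bench.
- pin_b: The same kind of pin, 12 mm diameter, 22 mm tall: the one farther from the robot. Origin: centre of its foot, at board-top height; z up.
- batten: Loose plain pine batten without a grip, 280 mm long (x), 32 mm wide (y), 18 mm thick, lying flat on the board on the other side of the pins from the straightedge. Origin: centre of the underside; z up. To be left alone.

How it is judged:
By the outcome, as a careful person would: the job done as asked, in the order asked, and still so for the second after the job is handed in, with the robot touching nothing.
It also fails if it takes over 32 s, if anything falls off the work surface, if the arm or the gripper's body presses on something with over 40 N, if the wrist force passes 120 N, or if a joint passes its speed limit or range.

## Working session

There is one attempt and no reset: what is moved stays moved. The work goes in short steps, Python scripts to look and compute and a tool call to move; the robot and the scene stay as the last step left them, time stands still between calls to the robot, and variables do not carry over. Pictures are saved under pics/ and viewed, and the job is handed in when it is done.

Besides the shell and the picture viewer there is one more tool, called after "Emit:" as a command line: name --argument value ..., lists and objects as JSON in quotes. arm_command: Moves the arm, as the interface text tells. Its arguments: {"type":"object","properties":{"rows":{"type":"array","items":{"type":"number"}},"newtons":{"type":"number"}},"required":["rows"]}

```bash
mkdir -p pics; ls; python3 - <<'E'
from rig import ctrl, grab_frame, get_calibration
import cv2
s=ctrl.read_state();print({k:s[k] for k in('t','ee_pos','orientation','finger_gap')})
for n in('scene','side'):
    p,d=grab_frame(n);cv2.imwrite(f'pics/{n}0.png',p)
    import numpy as np;np.save(f'pics/{n}0d.npy',d);print(get_calibration(n))
print(get_calibration('wrist'))
E
```

```text
pics
{'t': 0.0, 'ee_pos': array([0.18737436, 0.621579  , 0.23010763]), 'orientation': array([-0.45809321, -3.10762701,  0.00413844]), 'finger_gap': 0.9979698157532295}
{'K': array([[507.41801542,   0.        , 316.55258866],
       [  0.        , 507.41801542, 196.40645306],
       [  0.        ,   0.        ,   1.        ]]), 'rvec': array([ 1.51740005,  1.82190783, -0.92868785]), 'tvec': array([ 0.08093032, -0.27776975,  1.42854564])}
{'K': array([[440.25639801,   0.        , 321.17230166],
       [  0.        , 440.25639801, 195.8142064 ],
       [  0.        ,   0.        ,   1.        ]]), 'rvec': array([ 2.34926346, -0.08745358,  0.01628325]), 'tvec': array([-0.55784464,  0.11985649,  0.67832441])}
{'K': array([[314.6176883 ,   0.        , 322.58902728],
       [  0.        , 314.6176883 , 197.26825254],
       [  0.        ,   0.        ,   1.        ]]), 'hand_eye': array([[-1.00165105e-03, -9.49506865e-01, -3.13744658e-01,
         8.12993680e-02],
       [ 9.99999498e-01, -9.52041484e-04, -3.11337955e-04,
         6.57994312e-04],
       [-3.08040497e-06, -3.13744813e-01,  9.49507342e-01,
        -1.41749996e-01],
       [ 0.00000000e+00,  0.00000000e+00,  0.00000000e+00,
         1.00000000e+00]])}
```

View pics/scene0.png

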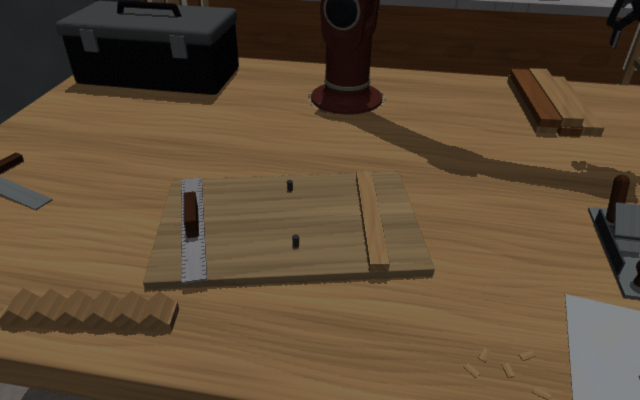

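View pics/side0.png

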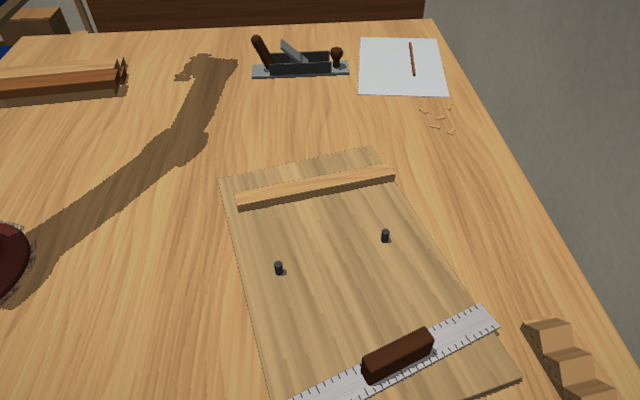

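The scene view shows the straightedge at the left (column ~193, rows 180–278) with its grip at (191, 214). The pins are at (290, 185) and (295, 241), and the batten is at the right, around columns 360–385. The side view shows the pins at (278, 268) and (385, 236), with the straightedge below them. Next I'll measure.

```bash
cat > h.py <<'E'
import numpy as np,cv2
from rig import get_calibration
def cast(n,uv,z,):
    c=get_calibration(n);R=cv2.Rodrigues(np.array(c['rvec']))[0];t=np.array(c['tvec']).ravel()
    C=-R.T@t
    uv=np.atleast_2d(np.asarray(uv,float))
    d=np.c_[(uv-c['K'][:2,2])/c['K'][0,0],np.ones(len(uv))]@R
    return C+d*((z-C[2])/d[:,2])[:,None]
def blobs(m,amin):
    k,l,s,c=cv2.connectedComponentsWithStats(m.astype(np.uint8))
    return [(l==i,s[i],c[i]) for i in range(1,k) if s[i][4]>=amin]
def bar(n,p,roi):
    hsv=cv2.cvtColor(p,cv2.COLOR_BGR2HSV).astype(int)
    x0,y0,x1,y1=roi
    box=np.zeros(p.shape[:2],bool);box[y0:y1,x0:x1]=1
    m=(hsv[...,1]<60)&(hsv[...,2]>110)&box
    m=cv2.morphologyEx(m.astype(np.uint8),cv2.MORPH_CLOSE,np.ones((5,5)))
    b=max(blobs(m,50),key=lambda b:b[1][4])
    v,u=np.nonzero(b[0]);P=cast(n,np.c_[u,v],.024)
    r=cv2.minAreaRect((P[:,:2]*1000).astype(np.float32))
    c,(w,h),a=r
    if w<h:w,h,a=h,w,a+90
    return np.array(c),w,h,a,b[1]
def darkblobs(n,p,roi,z,amin=15):
    hsv=cv2.cvtColor(p,cv2.COLOR_BGR2HSV).astype(int);x0,y0,x1,y1=roi
    box=np.zeros(p.shape[:2],bool);box[y0:y1,x0:x1]=1
    m=(hsv[...,2]<85)&box
    for b in blobs(m,amin):
        v,u=np.nonzero(b[0]);hs=np.median(hsv[b[0]],axis=0)
        print(n,'dark',b[1],hs)
E
python3 - <<'E'
from h import *
for n,roi,dr in(('scene',(150,160,230,290),(160,165,430,285)),('side',(270,290,520,400),(220,190,520,400))):
    p=cv2.imread(f'pics/{n}0.png');print(n,bar(n,p,roi));darkblobs(n,p,dr,0)
    x0,y0,x1,y1=dr
    cv2.imwrite(f'pics/{n}0z.png',cv2.resize(p[y0:y1,x0:x1],None,fx=2.6,fy=2.6))
# pins by foot/ top rays
for n,(a,b) in(('scene',((290,181.5),(295.5,237))),('side',((278,264),(385,232)))):
    print(cast(n,[a,b],.040))
E
```

```text
scene (array([ 681.10003662, -180.54418945]), 202.49737548828125, 37.665340423583984, 22.38250160217285, array([182, 204,  24,  77, 986], dtype=int32))
scene dark [ 160  173  270  112 2445] [ 17. 109.  55.]
scene dark [286 180   7  13  76] [18.5 30.5 37.5]
scene dark [182 191  17  52 726] [ 11. 170.  45.]
scene dark [292 234   7  16 104] [18. 40. 34.]
side (array([ 643.98577881, -198.68974304]), 286.662109375, 41.922889709472656, 22.450519561767578, array([ 287,  303,  213,   97, 4038], dtype=int32))
side dark [381 229   8  14  93] [90. 15. 44.]
side dark [274 261  10  15 101] [90. 16. 42.]
side dark [ 360  327   74   58 2156] [ 11. 165.  72.]
side dark [465 379  55  21 155] [ 18. 109.  72.]
[[ 0.49633834 -0.04615473  0.04      ]
 [ 0.66143369  0.00090133  0.04      ]]
[[ 0.49409362 -0.0506207   0.04      ]
 [ 0.65738517 -0.00325063  0.04      ]]
```

```bash
python3 - <<'E'
import cv2,numpy as np
p=cv2.imread('pics/scene0.png');q=cv2.imread('pics/side0.png')
c=[p[170:200,270:310],p[225:255,275:315],q[250:280,258:298],q[220:250,365:405]]
cv2.imwrite('pics/pins.png',cv2.resize(np.vstack([np.hstack(c[:2]),np.hstack(c[2:])]),None,fx=8,fy=8,interpolation=0))
cv2.imwrite('pics/grip.png',cv2.resize(q[310:400,290:510],None,fx=3.5,fy=3.5,interpolation=0))
E
```

```text
(no output)
```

View pics/pins.png

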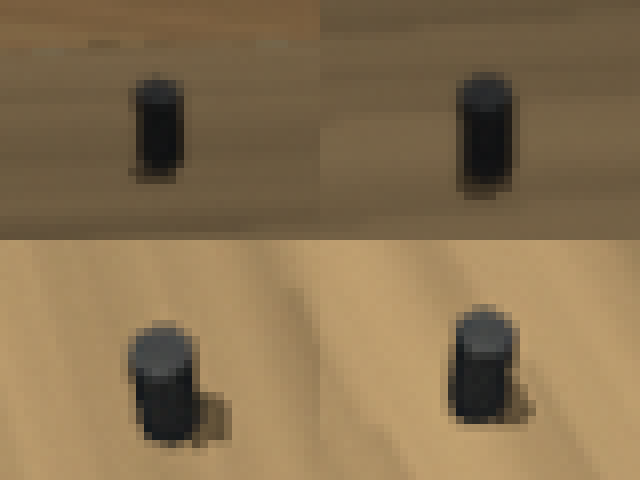

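View pics/grip.png

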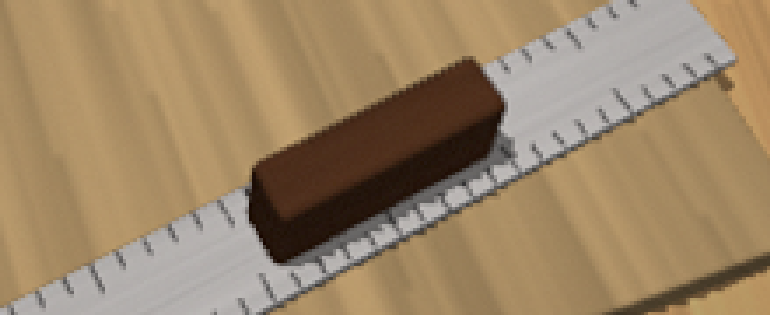

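```bash
python3 - <<'E'
from h import *
g=np.array([[470,58],[503,100],[288,220],[252,165]])/3.5+[290,310]
G=cast('side',g,.064);print(G.round(4),G.mean(0))
a=np.vstack([cast('side',[[278.3,263.5],[385.6,231.6]],.04),cast('scene',[[289.9,181.6],[295.6,236.6]],.04)]);print(a)
for i in(0,2):
    d=a[i+1]-a[i];print(np.degrees(np.arctan2(d[1],d[0])),np.linalg.norm(d))
p=cv2.imread('pics/scene0.png')
cv2.imwrite('pics/sb.png',cv2.resize(p[170:290,165:225],None,fx=5,fy=5,interpolation=0)) 
E
```

```text
[[ 0.6735 -0.1762  0.064 ]
 [ 0.6809 -0.1924  0.064 ]
 [ 0.6021 -0.2278  0.064 ]
 [ 0.5931 -0.2088  0.064 ]] [ 0.63740049 -0.2013066   0.064     ]
[[ 0.49452376 -0.04976726  0.04      ]
 [ 0.65843489 -0.0025298   0.04      ]
 [ 0.49672327 -0.04627263  0.04      ]
 [ 0.66036084  0.00084559  0.04      ]]
16.076423867576057 0.17058205505331686
16.063358553223388 0.17028617354461908
```

View pics/sb.png

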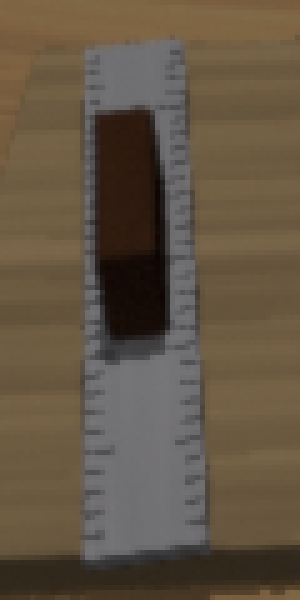

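```bash
python3 - <<'E'
from h import *
o=np.array([165,170])
G=cast('scene',np.array([[95,112],[152,110],[156,255],[98,258]])/5+o,.064);print(G.round(4),G.mean(0))
B=cast('scene',np.array([[84,43],[182,40],[207,545],[84,556]])/5+o,.024);print(B.round(4),B.mean(0))
for i,j in((0,3),(1,2)):
  d=B[j]-B[i];print(np.degrees(np.arctan2(d[1],d[0])),np.linalg.norm(d))
from rig import ctrl
R=cv2.Rodrigues(np.array(ctrl.read_state()['orientation']))[0];print(R)
E
```

```text
[[ 0.6023 -0.2231  0.064 ]
 [ 0.5972 -0.2028  0.064 ]
 [ 0.6788 -0.1696  0.064 ]
 [ 0.6841 -0.1886  0.064 ]] [ 0.64060255 -0.19601834  0.064     ]
[[ 0.5043 -0.2744  0.024 ]
 [ 0.4946 -0.2353  0.024 ]
 [ 0.771  -0.1223  0.024 ]
 [ 0.7829 -0.1592  0.024 ]] [ 0.63821542 -0.19778222  0.024     ]
22.456601412245274 0.30151256613586436
22.249666264320783 0.29863231740695756
[[-9.57447138e-01  2.88607928e-01 -6.65246160e-04]
 [ 2.88608695e-01  9.57444459e-01 -2.26470519e-03]
 [-1.66756248e-05 -2.36033133e-03 -9.99997214e-01]]
```

Emit:
arm_command --rows '[-0.028, -0.0273, 0, 0, 1, -0.028, -0.0273, 0, 0, 1, -0.028, -0.0273, 0, 0, 1, -0.028, -0.0273, 0, 0, 1, -0.028, -0.0273, 0, 0, 1, -0.028, -0.0273, 0, 0, 1, -0.028, -0.0273, 0, 0, 1, -0.028, -0.0273, 0, 0, 1, -0.028, -0.0273, 0, 0, 1, -0.028, -0.0273, 0, 0, 1, -0.028, -0.0273, 0, 0, 1, -0.028, -0.0273, 0, 0, 1]' --newtons 60

```text
t: 1.1
ee_pos: [0.4155, 0.2025, 0.2221]
orientation: [-0.419, -3.101, 0.009]
wrist_force: [1.5, 1.0, -0.3]
finger_gap: 0.999
```

Emit:
arm_command --rows '[-0.028, -0.0273, 0, 0, 1, -0.028, -0.0273, 0, 0, 1, -0.028, -0.0273, 0, 0, 1, -0.028, -0.0273, 0, 0, 1, -0.028, -0.0273, 0, 0, 1, -0.028, -0.0273, 0, 0, 1, -0.028, -0.0273, 0, 0, 1, -0.028, -0.0273, 0, 0, 1, -0.028, -0.0273, 0, 0, 1, -0.028, -0.0273, 0, 0, 1]'

```text
t: 1.93
ee_pos: [0.6164, -0.1538, 0.2177]
orientation: [-0.418, -3.094, 0.008]
wrist_force: [0.2, 0.4, -0.5]
finger_gap: 0.998
```

Emit:
arm_command --rows '[0, 0, 0, 0.123, 1, 0, 0, 0, 0.123, 1, 0, 0, 0, 0.123, 1, 0, 0, 0, 0.123, 1, 0, 0, 0, 0.123, 1, 0, 0, 0, 0.123, 1, 0, 0, 0, 0.123, 1, 0, 0, 0, 0.123, 1, 0, 0, 0, 0.123, 1, 0, 0, 0, 0.123, 1, 0, 0, 0, 0.123, 1, 0, 0, 0, 0.123, 1]'

```text
t: 2.93
ee_pos: [0.6132, -0.1706, 0.2077]
orientation: [-2.42, -1.976, 0.048]
wrist_force: [0.6, 0.2, 0.5]
finger_gap: 0.998
```

```bash
cat > n.py <<'E'
import sys
from h import *
from rig import ctrl
def need(x,y,z,yawdeg):
    s=ctrl.read_state();R=cv2.Rodrigues(np.array(s['orientation']))[0]
    print('t',s['t'],'pos',s['ee_pos'].round(4),'yawY',np.degrees(np.arctan2(R[1,1],R[0,1])).round(2),'zaxis',R[:,2].round(4),'gap',s['finger_gap'],'F',s['wrist_force'])
    cur=np.degrees(np.arctan2(R[1,1],R[0,1]));d=(yawdeg-cur+180)%360-180
    print('shift tool',(R.T@(np.array([x,y,z])-s['ee_pos'])).round(4),'turn',-np.radians(d).round(4), 'q7',s['q'][6])
if __name__=='__main__': need(*map(float,sys.argv[1:]))
E
python3 n.py .638 -.199 .15 -67.7
```

```text
t 2.9333 pos [ 0.6132 -0.1706  0.2077] yawY -11.54 zaxis [-0.0339 -0.0066 -0.9994] gap 0.9976301022657063 F [0.58641619 0.19048664 0.53294455]
shift tool [-0.0221  0.0318  0.057 ] turn 0.9801 q7 0.3220917619383765
```

Emit:
arm_command --rows '[0, 0, 0, 0.123, 1, 0, 0, 0, 0.123, 1, 0, 0, 0, 0.123, 1, 0, 0, 0, 0.123, 1, 0, 0, 0, 0.123, 1, 0, 0, 0, 0.123, 1, 0, 0, 0, 0.11, 1, 0, 0, 0, 0.08, 1, 0, 0, 0, 0, 1]'

```text
t: 3.68
ee_pos: [0.6105, -0.1665, 0.2014]
orientation: [-3.065, -0.65, 0.07]
wrist_force: [0.6, -0.1, -0.2]
finger_gap: 1.001
```

```bash
python3 n.py .638 -.199 .15 -67.7; python3 - <<'E'
from rig import ctrl,grab_frame
import cv2,numpy as np
s=ctrl.read_state();np.savez('w1.npz',p=s['ee_pos'],o=s['orientation'])
p,d=grab_frame('wrist');cv2.imwrite('pics/w1.png',p)
E
```

```text
t 3.6833 pos [ 0.6105 -0.1665  0.2014] yawY -66.08 zaxis [-0.0453 -0.0015 -0.999 ] gap 1.000886995919529 F [ 0.60121437 -0.13474907 -0.18166235]
shift tool [0.0141 0.0417 0.0502] turn 0.0283 q7 -0.4730477749947449
```

View pics/w1.png

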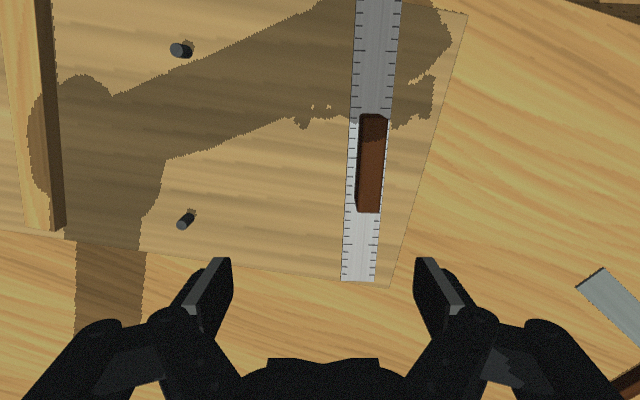

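```bash
python3 - <<'E'
import cv2,numpy as np
p=cv2.imread('pics/w1.png')
cv2.imwrite('pics/w1z.png',cv2.resize(p[100:290,330:410],None,fx=3.1,fy=3.1,interpolation=0))
a=[p[30:70,160:220],p[205:245,160:220]];cv2.imwrite('pics/w1p.png',cv2.resize(np.vstack(a),None,fx=7,fy=7,interpolation=0))
E
```

```text
(no output)
```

View pics/w1z.png

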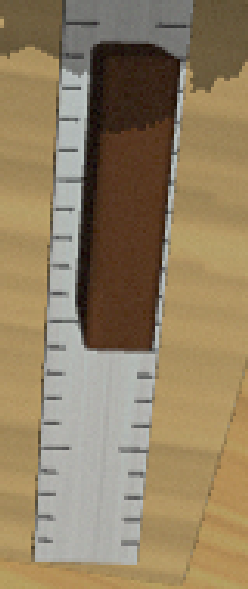

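View pics/w1p.png

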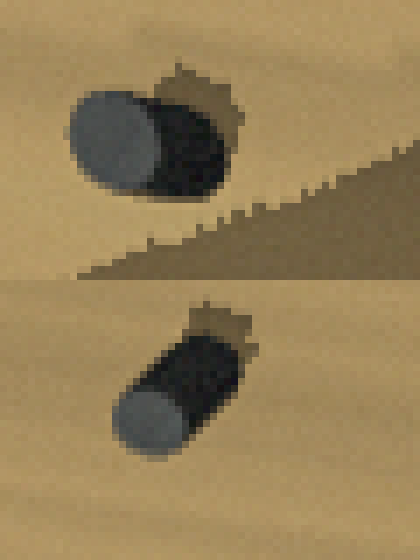

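```bash
cat >> h.py <<'E'
def castw(uv,z,pos,ori):
    c=get_calibration('wrist');T=np.eye(4);T[:3,:3]=cv2.Rodrigues(np.array(ori))[0];T[:3,3]=pos
    T=T@c['hand_eye'];uv=np.atleast_2d(np.asarray(uv,float))
    d=np.c_[(uv-c['K'][:2,2])/c['K'][0,0],np.ones(len(uv))]@T[:3,:3].T;C=T[:3,3]
    return C+d*((z-C[2])/d[:,2])[:,None]
E
python3 - <<'E'
from h import *
w=np.load('w1.npz');o=np.array([330,100])
f=lambda uv,z:castw(uv,z,w['p'],w['o'])
P=f([[176.1,50],[181.6,225.3]],.04);print(P.round(4))
d=P[0]-P[1];print(np.degrees(np.arctan2(d[1],d[0])),np.linalg.norm(d))
G=f(np.array([[102,47],[180,50],[153,348],[88,348]])/3.1+o,.064);print(G.round(4),G.mean(0))
B=f(np.array([[62,60],[35,560],[190,20],[138,562]])/3.1+o,.024);print(B.round(4))
for i in(0,2):
    d=B[i]-B[i+1];print(np.degrees(np.arctan2(d[1],d[0])))
E
```

```text
[[ 0.6575 -0.0019  0.04  ]
 [ 0.4938 -0.0501  0.04  ]]
16.399070726380018 0.17064590257938103
[[ 0.6753 -0.1717  0.064 ]
 [ 0.6833 -0.1916  0.064 ]
 [ 0.6011 -0.226   0.064 ]
 [ 0.593  -0.2079  0.064 ]] [ 0.63817107 -0.19926786  0.064     ]
[[ 0.6645 -0.1676  0.024 ]
 [ 0.4909 -0.2393  0.024 ]
 [ 0.6916 -0.1986  0.024 ]
 [ 0.5065 -0.2756  0.024 ]]
22.464415592331807
22.58660972997646
```

```bash
python3 n.py .638 -.1995 .13 -67.6
```

```text
t 3.7333 pos [ 0.6105 -0.1664  0.2013] yawY -65.92 zaxis [-0.0454 -0.0013 -0.999 ] gap 0.9991519394800294 F [-0.28774537 -0.14607771  0.09029732]
shift tool [0.0146 0.0427 0.0701] turn 0.0294 q7 -0.47066574467596367
```

Emit:
arm_command --rows '[0.005, 0.014, 0.023, 0.03, 1, 0.005, 0.014, 0.023, 0, 1, 0.005, 0.014, 0.023, 0, 1, 0, 0, 0, 0, 1]'

```text
t: 4.07
ee_pos: [0.6399, -0.1985, 0.1297]
orientation: [-3.069, -0.626, 0.064]
wrist_force: [-0.5, 0.1, -0.2]
finger_gap: 1.004
```

```bash
python3 n.py .638 -.1995 .07 -67.6
```

```text
t 4.0667 pos [ 0.6399 -0.1985  0.1297] yawY -66.97 zaxis [-4.190e-02  6.000e-04 -9.991e-01] gap 1.0039928930447357 F [-0.46249323  0.14061064 -0.15959769]
shift tool [0.0002 0.0012 0.0597] turn 0.0109 q7 -0.4339036876004874
```

Emit:
arm_command --rows '[0, 0.001, 0.02, 0.011, 1, 0, 0, 0.02, 0, 1, 0, 0, 0.02, 0, 1, 0, 0, 0, 0, 1]'

```text
t: 4.4
ee_pos: [0.6381, -0.1995, 0.0694]
orientation: [-3.069, -0.619, 0.062]
wrist_force: [-0.3, 0.6, -0.3]
finger_gap: 1.002
```

```bash
python3 n.py .638 -.1995 .037 -67.6;python3 - <<'E'
from rig import ctrl,grab_frame
import cv2
p,d=grab_frame('wrist');cv2.imwrite('pics/w2.png',p)
E
```

```text
t 4.4 pos [ 0.6381 -0.1995  0.0694] yawY -67.22 zaxis [-0.0407  0.002  -0.9992] gap 1.0019892126675893 F [-0.26325668  0.62613988 -0.31645078]
shift tool [0.0011 0.0005 0.0323] turn 0.0067 q7 -0.3968749186351049
```

View pics/w2.png

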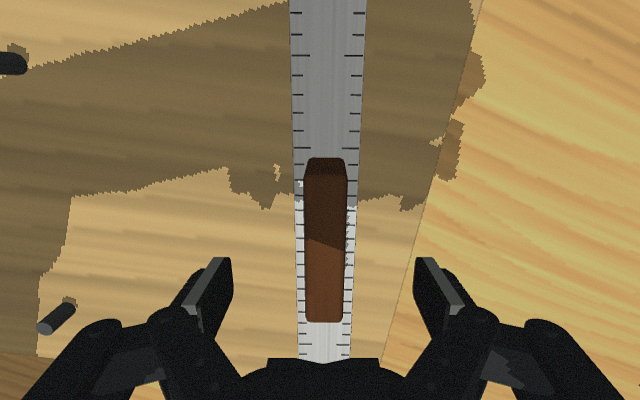

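The grip sits centred between the fingers at column ~325 and is aligned with them. I'll descend and close.

Emit:
arm_command --rows '[0.001, 0.001, 0.016, 0.007, 1, 0, 0, 0.016, 0, 1, 0, 0, 0, 0, 1]'

```text
t: 4.7
ee_pos: [0.6429, -0.2017, 0.0439]
orientation: [-3.078, -0.614, 0.045]
wrist_force: [0.1, 0.4, 0.3]
finger_gap: 0.998
```

Emit:
arm_command --rows '[0, 0, 0, 0, 0.5, 0, 0, 0, 0, 0.35, 0, 0, 0, 0, 0.2, 0, 0, 0, 0, 0.1, 0, 0, 0, 0, 0.1, 0, 0, 0, 0, 0.1, 0, 0, 0, 0, 0.1, 0, 0, 0, 0, 0.1]' --newtons 40

```text
t: 5.37
ee_pos: [0.6455, -0.2012, 0.0496]
orientation: [-3.078, -0.618, 0.034]
wrist_force: [-0.1, 0.9, 0.6]
finger_gap: 0.247
```

```bash
python3 n.py .638 -.1995 .037 -67.6
```

```text
t 5.3667 pos [ 0.6455 -0.2012  0.0496] yawY -67.29 zaxis [-0.0217 -0.0028 -0.9998] gap 0.2467759600610299 F [-0.14695572  0.87313378  0.56364191]
shift tool [-0.006  -0.0044  0.0128] turn 0.0053 q7 -0.3833508571246985
```

```bash
python3 - <<'E'
from rig import ctrl,grab_frame
import cv2
p,d=grab_frame('side');cv2.imwrite('pics/s2.png',p)
cv2.imwrite('pics/s2z.png',cv2.resize(p[200:400,250:520],None,fx=2.9,fy=2.9))
E
python3 n.py .638 -.1995 .037 -67.6
```

```text
t 5.4167 pos [ 0.6455 -0.2012  0.0497] yawY -67.29 zaxis [-0.0217 -0.0028 -0.9998] gap 0.24394066453296057 F [ 0.26517009  0.61783743 -0.6815952 ]
shift tool [-0.006  -0.0044  0.0128] turn 0.0053 q7 -0.3833874235521325
```

View pics/s2z.png

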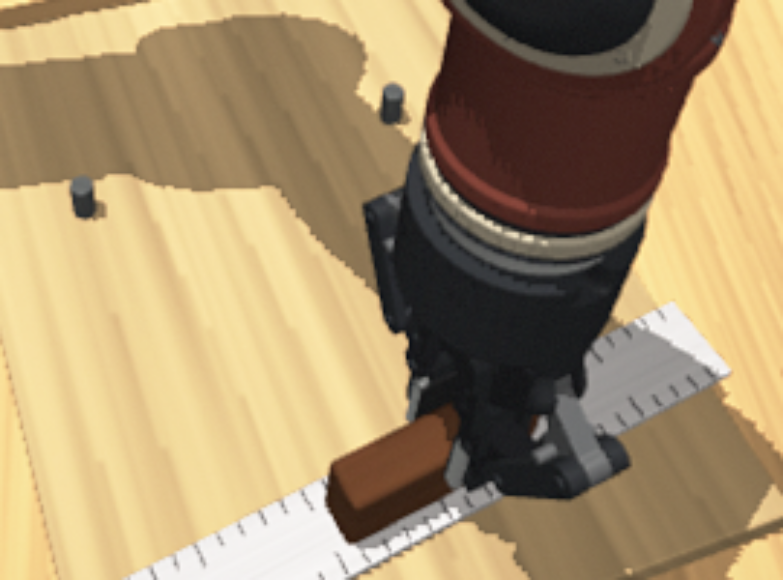

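The bar lies flat, but the pads hold only the top of the grip because the tool drifts up about 0.7 mm per row while holding. I'll regrip lower and compensate for the drift.

Emit:
arm_command --rows '[0, 0, 0.001, 0, 0.7, 0, 0, 0.001, 0, 0.7, 0, 0, 0.001, 0, 0.7, -0.003, -0.0015, 0.005, 0.005, 0.7, -0.002, 0, 0.005, 0, 0.7, -0.002, 0, 0.005, 0, 0.7]'

```text
t: 5.92
ee_pos: [0.6393, -0.2042, 0.0323]
orientation: [3.079, 0.61, -0.029]
wrist_force: [0.6, 0.5, 0.6]
finger_gap: 0.701
```

```bash
python3 n.py .638 -.1995 .037 -67.6
```

```text
t 5.9167 pos [ 0.6393 -0.2042  0.0323] yawY -67.58 zaxis [-0.0174 -0.0061 -0.9998] gap 0.7007362363408574 F [0.59974622 0.47618891 0.64912031]
shift tool [ 0.0005 -0.0049 -0.0047] turn 0.0004 q7 -0.362947129495261
```

Emit:
arm_command --rows '[0, -0.003, -0.001, 0, 0.6, 0, -0.001, -0.001, 0, 0.5, 0, -0.001, 0, 0, 0.35, 0, 0, 0.0004, 0, 0.1, 0, 0, 0.0004, 0, 0.1, 0, 0, 0.0004, 0, 0.1, 0, 0, 0.0004, 0, 0.1]' --newtons 40

```text
t: 6.5
ee_pos: [0.636, -0.2009, 0.0327]
orientation: [3.078, 0.607, -0.031]
wrist_force: [-1.2, 0.5, 3.1]
finger_gap: 0.251
```

```bash
python3 n.py .638 -.1995 .037 -67.6
```

```text
t 6.5 pos [ 0.636  -0.2009  0.0327] yawY -67.69 zaxis [-0.0186 -0.0078 -0.9998] gap 0.2509102928620668 F [-1.22506532  0.4580684   3.14476664]
shift tool [ 0.0023 -0.0006 -0.0043] turn -0.0016 q7 -0.36468234005225697
```

Emit:
arm_command --rows '[0, -0.008, 0.0003, 0.036, 0.1, 0, -0.01, 0.0003, 0.036, 0.1, 0, -0.012, 0.0003, 0.036, 0.1, 0, -0.012, 0.0003, 0, 0.1, 0, -0.012, 0.0003, 0, 0.1]'

```text
t: 6.92
ee_pos: [0.6206, -0.1595, 0.0331]
orientation: [3.088, 0.424, -0.022]
wrist_force: [1.5, -2.7, 2.0]
finger_gap: 0.248
```

```bash
python3 n.py .594 -.0477 .0327 -73.8
```

```text
t 6.9167 pos [ 0.6206 -0.1595  0.0331] yawY -74.36 zaxis [-0.0104 -0.0258 -0.9996] gap 0.24818560392974354 F [ 1.46837896 -2.67360906  1.98388367]
shift tool [ 0.0044 -0.1149 -0.0022] turn -0.0098 q7 -0.4827535147985425
```

Emit:
arm_command --rows '[0.001, -0.013, 0.0006, -0.009, 0.1, 0, -0.013, 0.0006, 0, 0.1, 0, -0.013, 0.0006, 0, 0.1, 0, -0.013, 0.0006, 0, 0.1, 0, -0.013, 0.0006, 0, 0.1]'

```text
t: 7.33
ee_pos: [0.606, -0.1011, 0.0334]
orientation: [3.067, 0.439, -0.006]
wrist_force: [2.3, -5.0, 6.8]
finger_gap: 0.251
```

```bash
python3 n.py .594 -.0477 .0327 -73.8; python3 - <<'E'
from rig import ctrl,grab_frame
import cv2,numpy as np
s=ctrl.read_state();np.savez('w3.npz',p=s['ee_pos'],o=s['orientation'])
p,d=grab_frame('side');cv2.imwrite('pics/s3.png',p)
cv2.imwrite('pics/s3z.png',cv2.resize(p[180:400,230:520],None,fx=2.7,fy=2.7))
p,d=grab_frame('wrist');cv2.imwrite('pics/w3.png',p)
E
```

```text
t 7.3333 pos [ 0.606  -0.1011  0.0334] yawY -73.71 zaxis [ 0.0021 -0.0432 -0.9991] gap 0.25086516536964715 F [ 2.29155716 -5.00941329  6.751525  ]
shift tool [ 0.0034 -0.0546 -0.0016] turn 0.0016 q7 -0.5245836333000946
```

View pics/s3z.png

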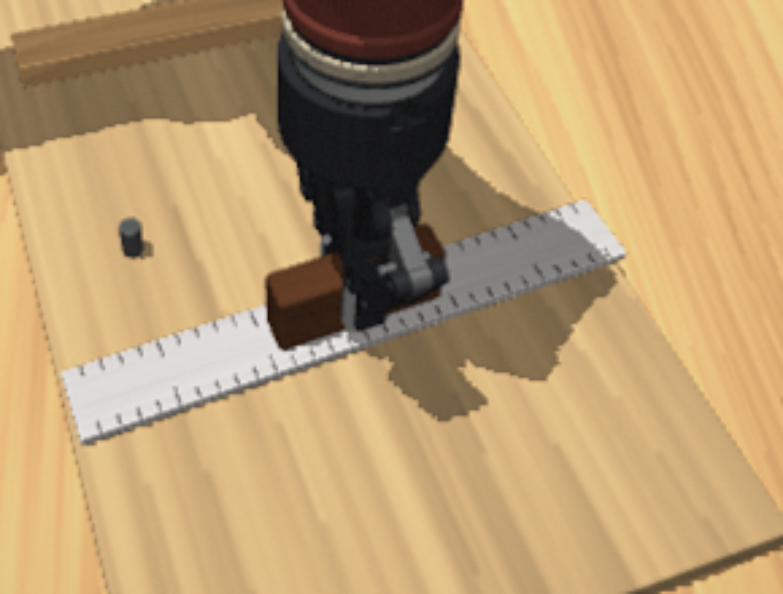

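View pics/w3.png

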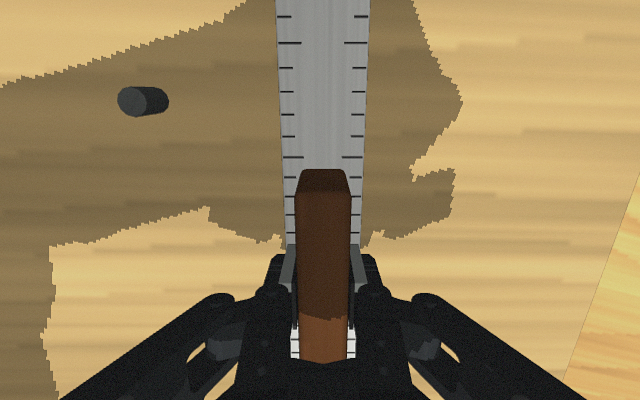

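```bash
cat > gap.py <<'E'
from h import *
a=np.array([.4945,-.0495]);b=np.array([.6583,-.0018])
def gaps(E):
    E=np.asarray(E)[:,:2];d=E[1]-E[0];d/=np.linalg.norm(d);n=np.array([-d[1],d[0]])
    print('edge ang',np.degrees(np.arctan2(d[1],d[0])).round(2),'len',np.linalg.norm(E[1]-E[0]).round(4),'gap a,b mm',[round(float(((p-E[0])@n-.006)*1e3),1) for p in(a,b)],'along',[round(float((p-E[0])@d),3) for p in(a,b)])
E
python3 - <<'E'
from gap import *
E=cast('side',np.array([[62,372],[585,200]])/2.7+[230,180],.024);gaps(E)
w=np.load('w3.npz')
L=castw([[277,0],[285,190]],.024,w['p'],w['o']);gaps(L[::-1])
E
```

```text
edge ang 16.45 len 0.2987 gap a,b mm [56.4, 55.7] along [0.055, 0.226]
edge ang 16.32 len 0.0824 gap a,b mm [55.5, 55.3] along [-0.127, 0.044]
```

Emit:
arm_command --rows '[0, -0.012, 0.0002, 0.002, 0.1, 0, -0.012, 0.0002, 0, 0.1, 0, -0.012, 0.0002, 0, 0.1, 0, -0.008, 0.0002, 0, 0.1]' --newtons 20

```text
t: 7.77
ee_pos: [0.5934, -0.0561, 0.0335]
orientation: [3.063, 0.44, -0.001]
wrist_force: [1.6, -4.5, 4.6]
finger_gap: 0.253
```

```bash
python3 n.py .594 -.0477 .0327 -73.8; python3 - <<'E'
from rig import ctrl,grab_frame
import cv2,numpy as np
s=ctrl.read_state();np.savez('w4.npz',p=s['ee_pos'],o=s['orientation'])
p,d=grab_frame('side');cv2.imwrite('pics/s4.png',p)
cv2.imwrite('pics/s4z.png',cv2.resize(p[180:400,230:520],None,fx=2.7,fy=2.7))
E
```

```text
t 7.7667 pos [ 0.5934 -0.0561  0.0335] yawY -73.63 zaxis [ 0.0061 -0.0464 -0.9989] gap 0.2526075293417279 F [ 1.55037981 -4.52614972  4.62071885]
shift tool [ 0.003  -0.0079  0.0004] turn 0.0029 q7 -0.5684644101805506
```

View pics/s4z.png

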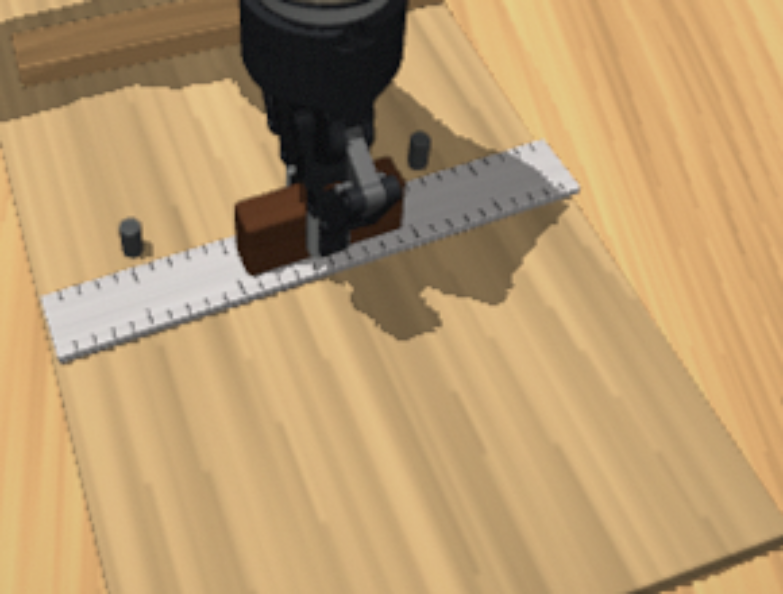

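```bash
python3 - <<'E'
from gap import *
gaps(cast('side',np.array([[40,297],[543,142]])/2.7+[230,180],.024))
E
```

```text
edge ang 16.2 len 0.2988 gap a,b mm [9.9, 10.1] along [0.055, 0.226]
```

Emit:
arm_command --rows '[0, -0.003, 0.0002, 0, 0.1, 0, -0.003, 0.0002, 0, 0.1, 0, -0.002, 0.0002, 0, 0.1]'

```text
t: 8.07
ee_pos: [0.5911, -0.0478, 0.0337]
orientation: [3.056, 0.442, 0.004]
wrist_force: [2.0, -9.1, 0.8]
finger_gap: 0.251
```

```bash
python3 n.py .594 -.0477 .0327 -73.8
```

```text
t 8.0667 pos [ 0.5911 -0.0478  0.0337] yawY -73.51 zaxis [ 0.0103 -0.0533 -0.9985] gap 0.2509601864363955 F [ 1.99161036 -9.10240987  0.75977725]
shift tool [0.0028 0.0006 0.001 ] turn 0.005 q7 -0.5783098704260625
```

Emit:
arm_command --rows '[0, -0.002, 0.0005, 0, 0.1, 0, -0.002, 0.0005, 0, 0.1]'

```text
t: 8.23
ee_pos: [0.5912, -0.0477, 0.0338]
orientation: [3.047, 0.437, 0.01]
wrist_force: [1.5, -6.0, 4.7]
finger_gap: 0.246
```

```bash
python3 n.py .594 -.0477 .0327 -73.8; python3 - <<'E'
from rig import ctrl,grab_frame
import cv2,numpy as np
p,d=grab_frame('side');cv2.imwrite('pics/s5.png',p)
cv2.imwrite('pics/s5z.png',cv2.resize(p[200:320,230:460],None,fx=3.4,fy=3.4))
E
```

```text
t 8.2333 pos [ 0.5912 -0.0477  0.0338] yawY -73.66 zaxis [ 0.0157 -0.062  -0.998 ] gap 0.2460485016786202 F [ 1.45527062 -6.02549068  4.67832845]
shift tool [0.0027 0.0007 0.0012] turn 0.0024 q7 -0.582389662434384
```

View pics/s5z.png

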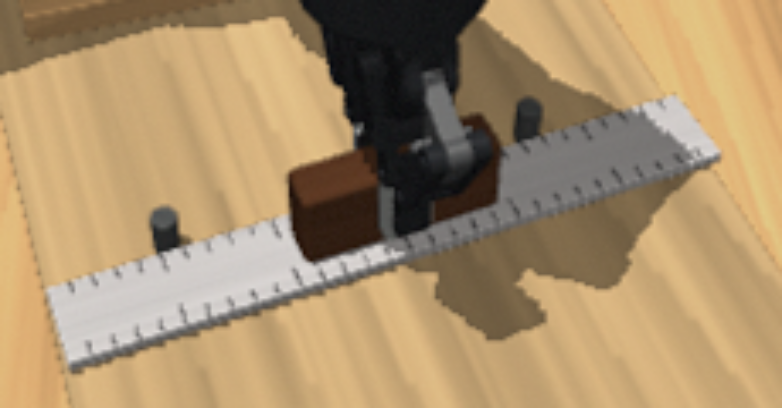

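The tool stopped advancing, so the edge is against the pins. I'll release and then retreat upward.

Emit:
arm_command --rows '[0, 0, 0, 0, 0.4, 0, 0, 0, 0, 0.6, 0, 0, 0, 0, 0.7, 0, 0, 0, 0, 0.7, 0, 0, -0.01, 0, 0.7, 0, 0, -0.02, 0, 0.7, 0, 0, -0.03, 0, 0.7, 0, 0, -0.03, 0, 0.7, 0, 0, -0.03, 0, 0.7]'

```text
t: 9.03
ee_pos: [0.5792, -0.0239, 0.1461]
orientation: [3.073, 0.452, -0.037]
wrist_force: [0.9, 1.0, 0.7]
finger_gap: 0.698
```

```bash
python3 n.py .594 -.0477 .25 -73.8; python3 - <<'E'
from rig import ctrl,grab_frame
import cv2,numpy as np
p,d=grab_frame('side');cv2.imwrite('pics/s6.png',p)
cv2.imwrite('pics/s6z.png',cv2.resize(p[130:330,220:480],None,fx=3,fy=3))
s=ctrl.read_state();np.savez('w6.npz',p=s['ee_pos'],o=s['orientation'])
p,d=grab_frame('wrist');cv2.imwrite('pics/w6.png',p)
E
```

```text
t 9.0333 pos [ 0.5792 -0.0239  0.1461] yawY -73.25 zaxis [-0.0185 -0.0381 -0.9991] gap 0.6984246233867333 F [0.87941805 1.04264874 0.68351591]
shift tool [ 0.0044  0.0303 -0.1032] turn 0.0096 q7 -0.7115272017868058
```

View pics/s6z.png

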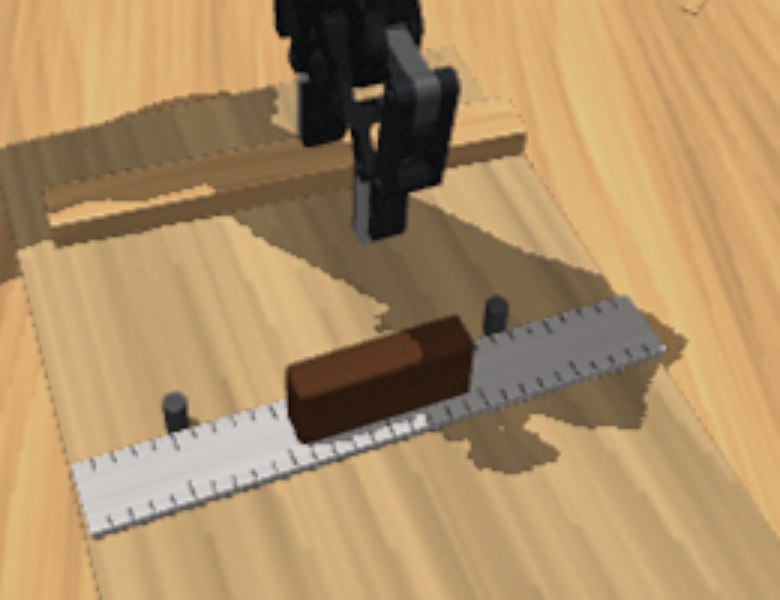

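View pics/w6.png

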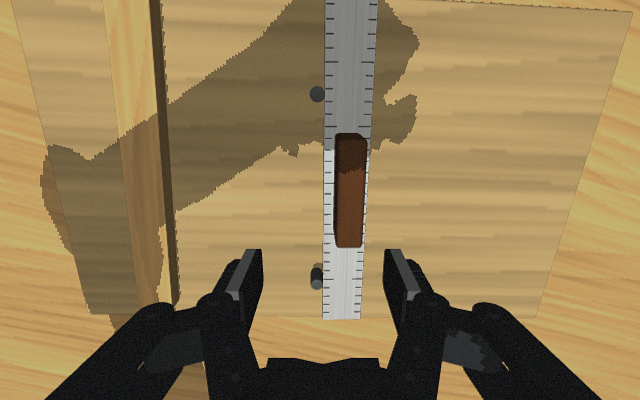

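```bash
python3 - <<'E'
from gap import *
gaps(cast('side',np.array([[70,464],[628,296]])/3+[220,130],.024))
w=np.load('w6.npz');gaps(castw([[323,319],[328,0]],.024,w['p'],w['o']))
p=cv2.imread('pics/w6.png');cv2.imwrite('pics/w6z.png',cv2.resize(np.hstack([p[80:120,300:350],p[255:295,300:350]]),None,fx=7,fy=7,interpolation=0))
a=cv2.imread('pics/side0.png');b=cv2.imread('pics/s6.png')
for q in(a,b):print(q[195:207,245].astype(int).sum(1))
E
```

```text
edge ang 15.94 len 0.3003 gap a,b mm [0.7, 1.6] along [0.055, 0.226]
edge ang 16.0 len 0.2905 gap a,b mm [0.6, 1.3] along [0.054, 0.225]
[467 458 450 441 445 453 453 474 403 261 216 223]
[318 300 286 464 518 519 518 537 461 305 258 260]
```

View pics/w6z.png

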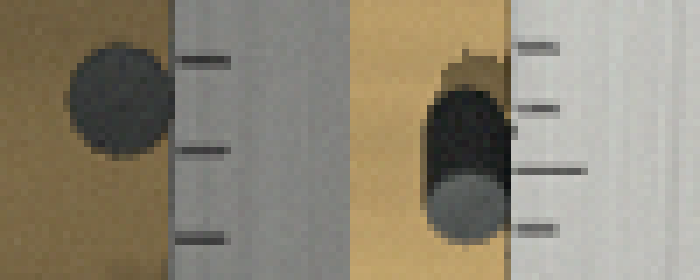

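Both pins meet the bar edge: the measured gaps are about 1 mm, the bar is flat, and the batten edge is at the same pixel rows as before. The robot is clear and touching nothing, so I'm handing in.

```bash
python3 -c "
from rig import ctrl
print(ctrl.hand_in())"
```

```text
the job is handed in; nothing more can be done
None
```

I took the straightedge by its wooden grip, slid it over the board until one long edge met both pins, let go and lifted clear. I handed the job in at about 9.1 s.

- **Fit at the pins:** after release, the side camera put the gaps at 0.7 mm (pin_a) and 1.6 mm (pin_b). The wrist camera gave 0.6 mm and 1.3 mm. The close-up shows the edge touching or nearly touching both pins.
- **Final state:** the straightedge looks flat on the board in the side view. The batten's edge is at the same image rows as at the start, checked in one image column only. The wrist-force reading after the retreat was about 1 N per axis, close to its no-contact noise.
- **What went less well:**
  - My first grasp held only the top of the grip because the tool drifted upward while holding, so I let go and gripped again lower.
  - The tool tilted by up to about 3.7° while sliding. The bar looked flat and the vertical force readings showed it pressing on the board, but I did not measure whether one edge rose by a millimetre or two.

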